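Start the hold-down nut of a tube shaker on its stud

TASK

Take the big flange nut from the steel tray and start it, flange down, on the fixed stud of the tube shaker: let the thread drop in first (turn it backwards to find the place), never forcing it, then run it down clockwise until the flange rests fully on the hold-down bar, and let go. Leave everything else where it is.

Things in the scene. Friction and masses are not known exactly. Their poses are not given: they have to be found in the camera images.
- nut: Big steel flange nut lying flange down in the tray, about 0.18 kg. Origin: centre of the flange's underside; z up along the bore. Round flange 60 mm across, 6 mm thick; above it a hexagon 46 mm across flats reaching up to 30 mm. Two flats face its +x and -x, the others every 60 degrees. Hold it by two opposite flats.
- nut_teeth (a point): On the nut's axis, 10 mm above its underside. Around it, in the 30 mm bore, three thread teeth stand 120 degrees apart, one towards the nut's +x, each 3.6 mm wide, tips on an 18 mm circle; this is the height of their undersides at mid tooth.
- stud_foot (a point): Point on the fixed stud's axis at the flat top of the hold-down bar (z up, x and y as the shaker's). Once dropped in, the nut's underside is 7 to 8.5 mm above here and it runs down clockwise (from above), 27 mm a turn with 3 mm of axial play: 1.6 to 2 rad until the flange rests on the bar. Keep nut against stud below 40 N (0.4 N m of twist).
- stud_tip (a point): Top of the stud, 41 mm above stud_foot. Plain 15 mm core, its last 7 mm tapered to 6 mm; it guides the nut's teeth before they meet the thread.
- thread_end (a point): On the stud's axis, 25 mm above stud_foot: height of the flat, blunt ends of the three-start thread, 27 mm outside. Angle of the starts unknown. Set on them the nut's underside is 16 mm above stud_foot (19 on a dog), unless it falls in at once. From the flats, clockwise jams on a 3 mm stop dog; turned back up to 2.1 rad under light pressure it drops 8 mm; 0.3 rad further dogs block it again.
- shaker: White tube shaker, fixed on the table, 200 x 250 mm (its x by y). Origin on the table under its centre. Eight capped tubes lie on its plate under an aluminium hold-down bar 75 x 210 mm, flat top at 105 mm, the highest thing on it but for the stud at its centre and, 100 mm to either side along y, screw heads 2 mm high.
- tray: Low steel tray, fixed flat on the table, 230 x 170 mm (x by y), rim 10 mm high, floor 3 mm thick. Origin under its centre. The flange nut lies in its -x half, a small plain nut and a washer near its +x end.
- plain_nut: small dark hex nut without flange, 26 mm across flats, 13 mm high, in the tray; leave it
- washer: flat steel washer, 36 mm across, 4 mm thick, in the tray; leave it
- blue_tub: clear tub with blue lid, 150 x 210 x 120 mm high, at the back; leave it
- white_tub: clear tub with white lid, 160 x 120 x 100 mm high, to the robot's right; leave it
- wipes: white canister, 90 mm across, 170 mm high, at the back; leave it
- jar: small specimen jar, 60 mm across, 80 mm high, to the robot's left; leave it
- wrench: steel wrench lying flat to the robot's left; leave it
- tube_rack: grey rack of capped tubes, 80 x 200 x 98 mm high, at the back; leave it
Mind the look-alikes: they are no part of the job. There is more than one size of the nut; the job needs the smaller.

How it is judged:
On the way, in this order (a step that is already met when the one before it is completed fails the run):
1. the nut is over the stud with the tip in its bore (horizontal distance between nut and stud_foot below 0.006 m and z of nut in the frame of stud_foot between 0.0105 and 0.031 m), for 0.05 s.
2. the thread has dropped in: the nut's underside is 4 to 10.5 mm above the bar (horizontal distance between nut and stud_foot below 0.0045 m and z of nut in the frame of stud_foot between 0.004 and 0.0105 m and angle between nut's own z axis and vertical below 0.12 rad), for 0.15 s.
At the end, for the whole second after the job is handed in: The nut is on the stud with its axis within 4 mm of the stud's, upright within 0.06 rad, its flange within 2 mm of the hold-down bar, released and at rest (horizontal distance between nut and stud_foot below 0.004 m and z of nut in the frame of stud_foot between -0.003 and 0.002 m and angle between nut's own z axis and vertical below 0.06 rad and linear speed of nut below 0.01 m/s and angular speed of nut below 0.1 rad/s); the robot touches nothing.
It fails at once if the nut is forced against the stud or shaker with more than 40 N (contact force between nut and shaker above 40 N).
It fails at once if a bystander is moved more than 30 mm (distance of any of plain_nut, washer, blue_tub, white_tub, wipes, jar, wrench, tube_rack from where it was at the start of the episode above 0.03 m).
It also fails if it takes over 72 s, if anything falls off the work surface, if the arm or the gripper's body presses on something with over 40 N, if the wrist force passes 120 N, or if a joint passes its speed limit or range.

ROBOT

A 6-joint arm with a two-finger parallel gripper is mounted at the origin on the work surface. World frame = base frame: x ahead of the robot, y to its left, z up, the work surface at z = 0. Lengths are in m, angles in rad, forces in N, time in s.
With the tool pointing down it reaches from about 0.3 to 0.775 m from the base axis. Payload 14.6 kg.
Tool frame: the origin (TCP) lies midway between the tips of the shut fingers; the grasp point (between the pads) lies 19 mm behind it (ctrl.tcp_to_grasp is the distance from the TCP to the grasp point, in m); x points along the fingers, y is the direction in which the jaws open and shut, and the axes are right-handed (so a half turn about x gives the same grasp; the last joint's range is limited). The gripper opens to 94 mm and grips with 3 to 60 N. Pads are 16 mm wide; open, the fingers measure 119 mm over their backs; the gripper's body (75 mm by 177 mm) begins 78 mm behind the grasp point.
Start: joints at [1.106, 0.3, 1.521, -0, 1.321, -0.067], TCP at [0.213, 0.507, 0.175] pointing down, gripper open.
Joint ranges: [-3.03, 3.03], [-0.79, 2.21], [0.23, 2.52], [-1.04, 4.18], [0, 3.07], [-2.55, 2.55]. Speed limits (rad/s): [2.22, 2.22, 2.57, 3.14, 3.14, 3.14].

INTERFACE

Orientations are given as [roll, pitch, yaw] about the fixed x, y, z axes, in that order (R = Rz(yaw) Ry(pitch) Rx(roll)).
In Python, from station import ctrl gives the robot as it stands.
- The arm moves only by the tool jog_arm, never from a script. Its argument "rows" is one flat list of numbers, 7 for each row, row after row: the shift along the world's x, y, z in m, then the turn, a rotation vector about the world's x, y, z in degrees, then the closure, from 0 (fully open) to 1 (shut). A call has 1 to 8 rows; each row shifts and turns the commanded pose from where the row before left it; what a row does not reach is not made up. A row lasts 1/12 s, in which the tool goes at most 41.7 mm and 7.16 degrees, less where a joint would pass 70% of its speed; a pose out of reach is approached as far as the arm can. A call with a gripper value outside its range is refused whole. The fingers move at their own pace and stop on an object; "squeeze" is the grip in N (left out, the last holds). Time passes only in rows, so rows that do not move let the fingers close. It gives the time, the measured TCP pose, the force and the opening at its end, in the units of the state.
- ctrl.get_obs(): the state, without advancing time (a new reading comes with each control period).
- ctrl.camera(name): name is "scene" or "side" or "wrist"; returns (picture, depth): 384x512x3 uint8, red, green, blue; 384x512 float32, m along the optical axis (not along the pixel's ray), 0 where there is no reading.
- ctrl.camera_model(name): a dict with "K" (3x3 intrinsics, pixels), "extrinsics" (4x4, takes a point from camera to world coordinates). Camera axes: x right, y down, z forward; pixel columns grow to the right and rows downward; lengths in m; the calibration is good to about 2 mm. A picture is of the moment at which its call begins: read the wrist's pose just before it. camera_model takes no time and is no camera call; for the wrist camera it gives the pose at the moment of the call.
- ctrl.hand_in(): hands the job in, once; it reports no verdict.
The state is a dict: "time_s": time; "qpos": joint angles; "joint_vel": joint speeds; "tau": joint torques, N m; "ee_pos": TCP position; "eef_rot": TCP orientation; "force": force on the tool from outside, world axes, zero at the start; "moment": the same for the moment, N m; "grip_width": finger opening in m.
Only numpy, scipy, OpenCV 4.12 (cv2) and the standard library are available. Lean on these libraries where they do the work, as an engineer would, in place of code of your own. Each camera call takes 0.05 s, during which the arm holds its last target.

## Working session

There is one attempt and no reset: what is moved stays moved. The work goes in short steps, Python scripts to look and compute and a tool call to move; the robot and the scene stay as the last step left them, time stands still between calls to the robot, and variables do not carry over. Pictures are saved under pics/ and viewed, and the job is handed in when it is done.

Besides the shell and the picture viewer there is one more tool, called after "Emit:" in YAML: its name, and indented under it one key for each argument. jog_arm: Moves the arm, as the interface text tells. Its arguments: {"type":"object","properties":{"rows":{"type":"array"},"squeeze":{"type":"number"}},"required":["rows"]}

```bash
mkdir -p pics; ls
python3 - <<'E'
from station import ctrl
import cv2,numpy as np
o=ctrl.get_obs(); print(o)
for n in ["scene","side","wrist"]:
    m=ctrl.camera_model(n); p,d=ctrl.camera(n)
    cv2.imwrite(f"pics/{n}0.png",p[:,:,::-1]); np.savez(f"pics/{n}0.npz",p=p,d=d,K=m["K"],E=m["extrinsics"])
    print(n,np.round(m["K"],1).tolist(),np.round(m["extrinsics"],3).tolist())
E
```

```text
pics
{'time_s': 0.0, 'qpos': array([ 1.10642125e+00,  3.00488771e-01,  1.52160351e+00,  1.09299586e-05,
        1.32066868e+00, -6.66666949e-02]), 'joint_vel': array([ 0.00022274, -0.0021323 , -0.00062997, -0.00189446,  0.00029715,
       -0.00026732]), 'tau': array([ 3.41540792e-03, -5.31806982e+01, -3.52749252e+01,  7.10198446e-02,
        2.43129063e-02, -8.18361264e-05]), 'ee_pos': array([0.21291759, 0.50679019, 0.17426716]), 'eef_rot': array([-1.64652424,  1.56962796, -2.04423533]), 'force': array([ 0.59310459, -0.30758962, -1.3036398 ]), 'moment': array([0.00531156, 0.01582761, 0.04239018]), 'grip_width': 0.09383224824591598}
scene [[366.0, 0.0, 262.5], [0.0, 366.0, 190.7], [0.0, 0.0, 1.0]] [[0.741, 0.453, -0.496, 1.225], [0.671, -0.476, 0.569, -0.733], [0.021, -0.754, -0.656, 0.962], [0.0, 0.0, 0.0, 1.0]]
side [[350.2, 0.0, 260.2], [0.0, 350.2, 190.7], [0.0, 0.0, 1.0]] [[-0.988, -0.125, 0.087, 0.484], [-0.151, 0.75, -0.643, 0.632], [0.015, -0.649, -0.761, 0.885], [0.0, 0.0, 0.0, 1.0]]
wrist [[300.3, 0.0, 253.0], [0.0, 300.3, 192.5], [0.0, 0.0, 1.0]] [[0.387, 0.896, 0.22, 0.148], [0.922, -0.375, -0.094, 0.533], [-0.001, 0.24, -0.971, 0.385], [0.0, 0.0, 0.0, 1.0]]
```

View pics/scene0.png

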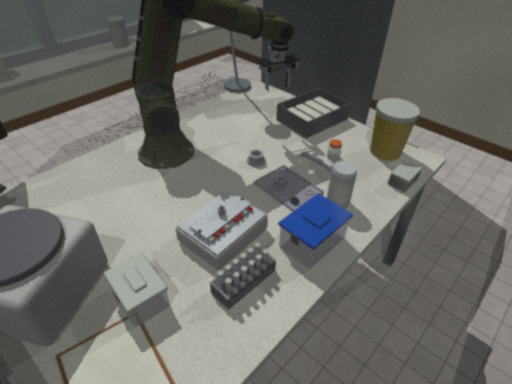

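View pics/side0.png

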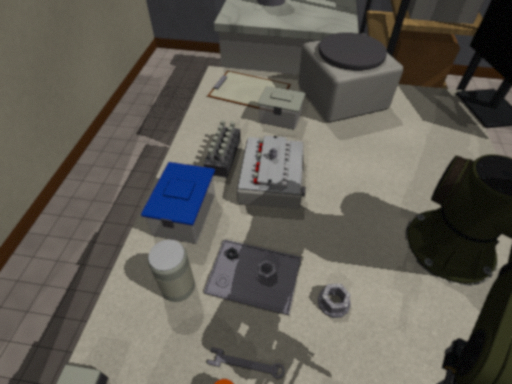

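View pics/wrist0.png

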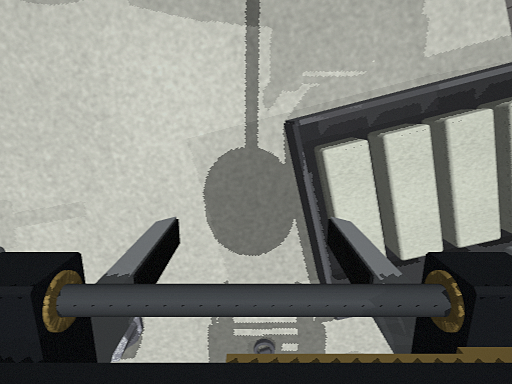

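Candidates: nut in the tray at side (267,268) / scene (280,183); a larger flange nut on the table at side (335,300) / scene (256,157); the dark plain nut at side (232,253); the washer at side (221,281). By the description, the job needs the tray one. Next: a close crop and measurements.

```bash
cat > h.py <<'E'
import numpy as np,cv2
def cloud(f):
    z=np.load(f); d=z["d"];K=z["K"];E=z["E"]
    v,u=np.mgrid[:d.shape[0],:d.shape[1]]
    P=np.stack([(u-K[0,2])/K[0,0]*d,(v-K[1,2])/K[1,1]*d,d],-1)
    W=P@E[:3,:3].T+E[:3,3]
    W[d<=0]=np.nan
    return z["p"],W
E
python3 - <<'E'
from h import *
p,W=cloud("pics/side0.npz")
for n,(u,v) in dict(traynut=(267,268),big=(335,300),plain=(232,253),washer=(221,281),stud=(272,155)).items(): print(n,np.round(W[v,u],3))
def reg(u0,u1,v0,v1,zl,zh,nm):
    w=W[v0:v1,u0:u1].reshape(-1,3); s=w[(w[:,2]>zl)&(w[:,2]<zh)]
    print(nm,len(s),"med",np.round(np.median(s,0),4),"min",np.round(s.min(0),4),"max",np.round(s.max(0),4), "mid",np.round((s.min(0)+s.max(0))/2,4))
reg(250,285,252,288,.027,.04,"traynut top"); reg(250,285,252,288,.0,.05,"all")
reg(315,355,280,320,.02,.06,"bignut top")
reg(240,310,130,205,.1,.11,"bar"); reg(240,310,130,205,.112,.16,"stud")
reg(245,305,130,215,.05,.12,"shaker")
im=np.hstack([cv2.resize(p[225:325,195:315],None,fx=4,fy=4,interpolation=cv2.INTER_CUBIC)[:, :400],cv2.resize(p[125:215,230:315],None,fx=4.4,fy=4.4,interpolation=cv2.INTER_CUBIC)[:400].repeat(1,0) if 0 else cv2.resize(p[120:220,225:320],(380,400),interpolation=cv2.INTER_CUBIC)])
cv2.imwrite("pics/crop1.png",im[:,:,::-1])
E
```

```text
traynut [0.523 0.163 0.005]
big [0.334 0.226 0.002]
plain [0.629 0.132 0.005]
washer [0.64  0.223 0.007]
stud [ 0.556 -0.164  0.124]
traynut top 172 med [0.5235 0.1812 0.0339] min [0.4986 0.1553 0.027 ] max [0.5474 0.2045 0.0381] mid [0.523  0.1799 0.0326]
all 1254 med [0.5217 0.1718 0.0054] min [0.4701 0.1036 0.    ] max [0.5782 0.2269 0.0381] mid [0.5241 0.1652 0.0191]
bignut top 479 med [0.3372 0.2356 0.0418] min [0.3027 0.1965 0.02  ] max [0.3723 0.2659 0.0464] mid [0.3375 0.2312 0.0332]
bar 1078 med [ 0.5537 -0.1539  0.1063] min [ 0.5023 -0.2781  0.1   ] max [ 0.6058 -0.0634  0.11  ] mid [ 0.5541 -0.1708  0.105 ]
stud 72 med [ 0.5543 -0.1657  0.1307] min [ 0.5415 -0.1793  0.1143] max [ 0.5673 -0.1559  0.1493] mid [ 0.5544 -0.1676  0.1318]
shaker 3518 med [ 0.5435 -0.1332  0.0847] min [ 0.4427 -0.2934  0.0502] max [ 0.6583 -0.0415  0.1191] mid [ 0.5505 -0.1674  0.0846]
```

View pics/crop1.png

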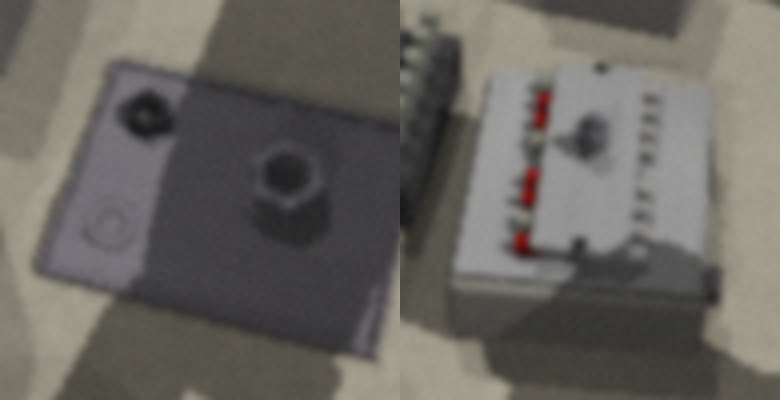

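```bash
cat >> h.py <<'E'
from scipy.spatial.transform import Rotation as Ro
def st(ctrl):
    o=ctrl.get_obs(); R=Ro.from_euler('xyz',o["eef_rot"]).as_matrix()
    print("t",round(o["time_s"],2),"tcp",np.round(o["ee_pos"],4),"x",np.round(R[:,0],4),"yaw(y)",round(np.degrees(np.arctan2(R[1,1],R[0,1])),2),"F",np.round(o["force"],1),"M",np.round(o["moment"],2),"w",round(o["grip_width"],4),"q",np.round(o["qpos"],2))
    return o,R
E
python3 - <<'E'
from h import *
from station import ctrl
o,R=st(ctrl); E=np.load("pics/wrist0.npz")["E"]
print("cam in tool",np.round(R.T@(E[:3,3]-o["ee_pos"]),3),"cam z in tool",np.round(R.T@E[:3,2],3),"R",np.round(R,3))
# tray orientation
p,W=cloud("pics/side0.npz")
pts={k:W[v,u] for k,(u,v) in dict(a=(224,243),b=(301,255),c=(291,311),d=(206,290),wipes=(172,250),tub=(185,190)).items()}
print({k:np.round(v,3) for k,v in pts.items()})
E
```

```text
t 0.15 tcp [0.2129 0.5069 0.1744] x [-4.e-04 -7.e-04 -1.e+00] yaw(y) 67.21 F [-0.2  0.6  0.3] M [-0.01 -0.01  0.08] w 0.0936 q [ 1.11  0.3   1.52  0.    1.32 -0.07]
cam in tool [-0.21  -0.001 -0.07 ] cam z in tool [ 0.971 -0.     0.24 ] R [[-0.     0.387  0.922]
 [-0.001  0.922 -0.387]
 [-1.    -0.001 -0.   ]]
{'a': array([0.658, 0.103, 0.004]), 'b': array([ 0.432,  0.104, -0.001]), 'c': array([ 0.445,  0.272, -0.001]), 'd': array([0.673, 0.254, 0.008]), 'wipes': array([0.741, 0.24 , 0.17 ]), 'tub': array([0.78 , 0.026, 0.131])}
```

Emit:
jog_arm:
  rows: [0.025,-0.026,0.02,0,0,-7,0,0.026,-0.027,0.01,0,0,-7,0,0.026,-0.027,0.01,0,0,-7,0,0.026,-0.027,0.005,0,0,-7,0,0.026,-0.027,0,0,0,-7,0,0.026,-0.027,0,0,0,-7,0,0.026,-0.027,0,0,0,-7,0,0.026,-0.027,0,0,0,-7,0]
  squeeze: 15

```text
time_s: 0.82
ee_pos: [0.421, 0.2904, 0.2198]
eef_rot: [-1.56, 1.571, -2.942]
force: [-0.2, 0.1, -0.2]
grip_width: 0.0935
```

Emit:
jog_arm:
  rows: [0.026,-0.027,0,0,0,-7,0,0.026,-0.027,0,0,0,-7,0,0.026,-0.027,0,0,0,-7,0,0.025,-0.025,0,0,0,-7,0,0,0,0,0,0,0,0,0,0,0,0,0,0,0]

```text
time_s: 1.32
ee_pos: [0.5236, 0.1848, 0.2192]
eef_rot: [-1.058, 1.57, -2.924]
force: [-0.6, 0.1, -0.1]
grip_width: 0.0937
```

```bash
cat >> h.py <<'E'
def snap(ctrl,n,tag):
    m=ctrl.camera_model(n); p,d=ctrl.camera(n)
    cv2.imwrite(f"pics/{tag}.png",p[:,:,::-1]); np.savez(f"pics/{tag}.npz",p=p,d=d,K=m["K"],E=m["extrinsics"])
    return p,d,m
E
python3 - <<'E'
from h import *
from station import ctrl
st(ctrl); snap(ctrl,"wrist","w1")
E
```

```text
t 1.32 tcp [0.5236 0.1848 0.2192] x [-1.2e-03 -3.0e-04 -1.0e+00] yaw(y) -16.93 F [-0.6  0.1 -0.1] M [-0.04  0.11  0.01] w 0.0937 q [0.27 0.28 1.44 0.   1.42 0.57]
```

View pics/w1.png

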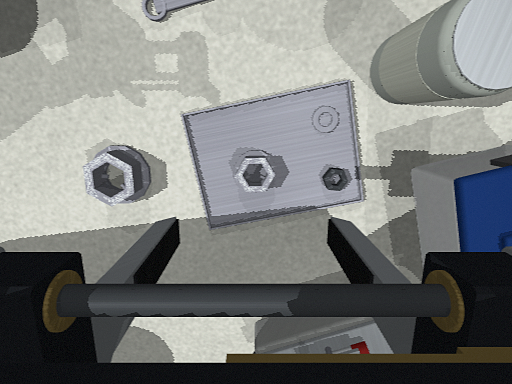

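The chosen nut sits at pixel (256,174) in the tray; the bigger look-alike is at (115,177) on the table, the plain nut at (335,179), the washer at (325,120).

Run:
```python
from h import *
p,W=cloud("pics/w1.npz")
z=W[...,2]
def comp(u0,u1,v0,v1,lo,hi):
    m=np.zeros(z.shape,np.uint8); m[v0:v1,u0:u1]=((z>lo)&(z<hi))[v0:v1,u0:u1]
    return m
m=comp(225,295,140,205,.024,.045)
print(m.sum(), np.median(z[m>0]))
top=comp(225,295,140,205,.0285,.0385)
c=cv2.findContours(top,cv2.RETR_EXTERNAL,cv2.CHAIN_APPROX_NONE)[0]; c=max(c,key=cv2.contourArea)
zt=np.median(z[top>0])
zz=np.load("pics/w1.npz");K=zz["K"];E=zz["E"]
def onplane(px,h):
    r=np.c_[(px[:,0]-K[0,2])/K[0,0],(px[:,1]-K[1,2])/K[1,1],np.ones(len(px))]@E[:3,:3].T
    s=(h-E[2,3])/r[:,2]; return E[:3,3]+r*s[:,None]
pw=onplane(c[:,0,:].astype(float),zt)[:,:2]
# fit hex: support function
(cx,cy),r=cv2.minEnclosingCircle(pw.astype(np.float32)); print("circle",cx,cy,r,zt)
best=[]
for a in np.arange(0,60,1.):
    ws=[];mid=[]
    for k in range(3):
        t=np.radians(a+60*k); q=pw@[np.cos(t),np.sin(t)]; ws.append(np.ptp(q)); mid.append((q.max()+q.min())/2)
    A=[[np.cos(np.radians(a+60*k)),np.sin(np.radians(a+60*k))] for k in range(3)]
    ctr=np.linalg.lstsq(np.array(A),np.array(mid),rcond=None)[0]
    best.append((np.mean(ws),a,np.round(ws,4),ctr))
best.sort(key=lambda b:b[0]); [print(b) for b in best[:6]]
fl=comp(215,300,130,215,.0055,.05); c=cv2.findContours(fl,cv2.RETR_EXTERNAL,cv2.CHAIN_APPROX_NONE)[0]; c=max(c,key=cv2.contourArea)
w=W[fl>0]; print("flange bbox",w.min(0),w.max(0),(w.min(0)+w.max(0))/2)
im=cv2.resize(p[130:215,210:310],(800,600) and (700,595),interpolation=cv2.INTER_CUBIC); cv2.imwrite("pics/w1c.png",im[:,:,::-1])
print("floor",np.median(z[195:205,235:250]))
# tray edges tmp
```

```text
653 0.03360545590225922
circle 0.5245738625526428 0.17943143844604492 0.026444051414728165 0.03364198873189078
(np.float64(0.04627004633378776), np.float64(14.0), array([0.0461, 0.0465, 0.0462]), array([0.52418767, 0.1795472 ]))
(np.float64(0.04636160286264881), np.float64(13.0), array([0.0464, 0.0462, 0.0464]), array([0.52419664, 0.17960466]))
(np.float64(0.04653332655942916), np.float64(15.0), array([0.0464, 0.0469, 0.0463]), array([0.52424243, 0.17952803]))
(np.float64(0.0467186279461076), np.float64(12.0), array([0.0467, 0.0467, 0.0467]), array([0.52422893, 0.1796238 ]))
(np.float64(0.046856370975068125), np.float64(16.0), array([0.0467, 0.0473, 0.0466]), array([0.52428845, 0.17950066]))
(np.float64(0.047061422082920544), np.float64(11.0), array([0.047 , 0.0471, 0.0471]), array([0.52426187, 0.1796418 ]))
flange bbox [0.45540771 0.10171803 0.00550031] [0.59108347 0.24337989 0.03598721] [0.52324559 0.17254896 0.02074376]
floor nan
```

View pics/w1c.png

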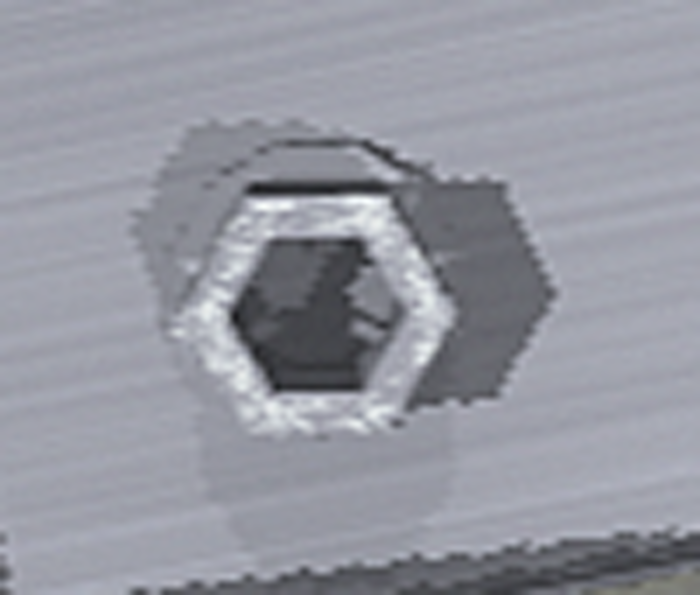

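Emit:
jog_arm:
  rows: [0.0006,-0.005,-0.02,0,0,-6,0,0,0,-0.03,0,0,-6,0,0,0,-0.03,0,0,-6,0,0,0,-0.03,0,0,-6,0,0,0,-0.03,0,0,-5.6,0,0,0,-0.02,0,0,0,0,0,0,0,0,0,0,0,0,0,0,0,0,0,0]

```text
time_s: 2.03
ee_pos: [0.5229, 0.1819, 0.06]
eef_rot: [-0.564, 1.57, -2.941]
force: [0.2, -0.5, 2.3]
grip_width: 0.094
```

Run:
```python
from h import *
from station import ctrl
st(ctrl); snap(ctrl,"wrist","w2")
```

```text
t 2.03 tcp [0.5229 0.1819 0.06  ] x [-1.1e-03 -2.0e-04 -1.0e+00] yaw(y) -46.22 F [ 0.2 -0.5  2.3] M [-0.    0.11  0.02] w 0.094 q [0.27 0.43 1.63 0.   1.08 1.08]
```

View pics/w2.png

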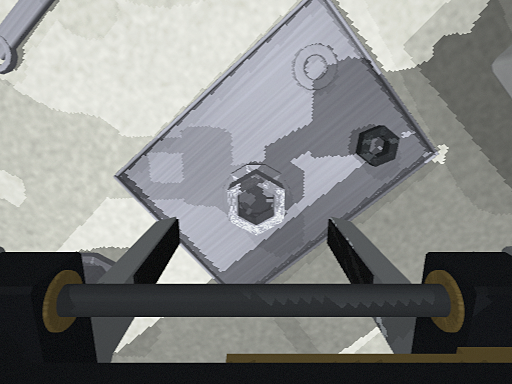

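```bash
cat >> h.py <<'E'
def hexfit(f,u0,u1,v0,v1,lo,hi):
    p,W=cloud(f); z=W[...,2]; m=np.zeros(z.shape,np.uint8); m[v0:v1,u0:u1]=((z>lo)&(z<hi))[v0:v1,u0:u1]
    zz=np.load(f);K=zz["K"];E=zz["E"]; zt=np.median(z[m>0])
    c=max(cv2.findContours(m,cv2.RETR_EXTERNAL,cv2.CHAIN_APPROX_NONE)[0],key=cv2.contourArea)[:,0].astype(float)
    r=np.c_[(c[:,0]-K[0,2])/K[0,0],(c[:,1]-K[1,2])/K[1,1],np.ones(len(c))]@E[:3,:3].T
    pw=(E[:3,3]+r*((zt-E[2,3])/r[:,2])[:,None])[:,:2]
    B=[]
    for a in np.arange(0,60,.5):
        A=np.array([[np.cos(np.radians(a+60*k)),np.sin(np.radians(a+60*k))] for k in range(3)]); q=pw@A.T
        B.append((np.ptp(q,axis=0).mean(),a,np.linalg.lstsq(A,(q.max(0)+q.min(0))/2,rcond=None)[0]))
    B.sort(key=lambda b:b[0]); 
    for b in B[:4]: print("hex w %.4f a %.1f c %s zt %.4f n %d"%(b[0],b[1],np.round(b[2],4),zt,m.sum()))
E
python3 - <<'E'
from h import *
hexfit("pics/w2.npz",215,300,155,245,.0285,.0385)
E
```

```text
hex w 0.0465 a 15.0 c [0.5241 0.1794] zt 0.0336 n 1654
hex w 0.0465 a 14.5 c [0.5241 0.1795] zt 0.0336 n 1654
hex w 0.0466 a 14.0 c [0.5242 0.1795] zt 0.0336 n 1654
hex w 0.0466 a 15.5 c [0.5241 0.1795] zt 0.0336 n 1654
```

Emit:
jog_arm:
  rows: [0.0012,-0.0024,-0.01,0,0,0.7,0,0,0,-0.02,0,0,0,0,0,0,-0.012,0,0,0,0,0,0,-0.004,0,0,0,0,0,0,0,0,0,0,0,0,0,0,0,0,0,0]

```text
time_s: 2.58
ee_pos: [0.5252, 0.1787, 0.0144]
eef_rot: [2.679, 1.57, 0.311]
force: [0.2, -0.5, 0.2]
grip_width: 0.0941
```

Run:
```python
from h import *
from station import ctrl
st(ctrl)
```

```text
t 2.58 tcp [0.5252 0.1787 0.0144] x [ 6.e-04  2.e-04 -1.e+00] yaw(y) -45.68 F [ 0.2 -0.5  0.2] M [-0.09  0.1   0.03] w 0.0941 q [0.26 0.49 1.66 0.   0.99 1.06]
```

Emit:
jog_arm:
  rows: [-0.001,0.0008,-0.001,0,0,0,0.2,0,0,0,0,0,0,0.6,0,0,0,0,0,0,1,0,0,0,0,0,0,1,0,0,0,0,0,0,1,0,0,0,0,0,0,1,0,0,0,0,0,0,1]
  squeeze: 20

```text
time_s: 3.17
ee_pos: [0.5239, 0.1794, 0.0129]
eef_rot: [-2.721, 1.571, 1.194]
force: [0.8, -0.6, 0.4]
grip_width: 0.0505
```

Run:
```python
from h import *
from station import ctrl
st(ctrl)
```

```text
t 3.17 tcp [0.5239 0.1794 0.0129] x [ 0.e+00  1.e-04 -1.e+00] yaw(y) -45.69 F [ 0.8 -0.6  0.4] M [0.03 0.14 0.03] w 0.0505 q [0.26 0.49 1.66 0.   0.99 1.06]
```

Emit:
jog_arm:
  rows: [0,0,0,0,0,0,1,0,0,0,0,0,0,1,0,0,0,0,0,0,1]

```text
time_s: 3.42
ee_pos: [0.5239, 0.1794, 0.0128]
eef_rot: [-1.08, 1.571, 2.835]
force: [0.2, -0.6, -0.0]
grip_width: 0.0308
```

Emit:
jog_arm:
  rows: [0,0,0.005,0,0,0,1,0,0,0.015,0,0,0,1,0,0,0.03,0,0,0,1,0,0,0.04,0,0,0,1,0,0,0.04,0,0,0,1,0,0,0.04,0,0,0,1,0,0,0.02,0,0,0,1,0,0,0,0,0,0,1]

```text
time_s: 4.08
ee_pos: [0.5255, 0.1799, 0.2085]
eef_rot: [2.633, 1.562, 0.265]
force: [-0.4, -0.6, 0.3]
grip_width: 0.0003
```

Run:
```python
from h import *
from station import ctrl
st(ctrl); snap(ctrl,"wrist","w3")
hexfit("pics/w3.npz",205,305,180,262,.205,.24)
p,W=cloud("pics/w3.npz"); print(W[150:262:8,256,2])
```

```text
t 4.08 tcp [0.5255 0.1799 0.2085] x [ 0.008   0.0022 -1.    ] yaw(y) -45.69 F [-0.4 -0.6  0.3] M [-0.04  0.08  0.05] w 0.0003 q [0.26 0.28 1.46 0.   1.39 1.06]
hex w 0.0000 a 0.0 c [0.5289 0.1852] zt 0.2395 n 2
hex w 0.0000 a 0.5 c [0.5289 0.1852] zt 0.2395 n 2
hex w 0.0000 a 1.0 c [0.5289 0.1852] zt 0.2395 n 2
hex w 0.0000 a 1.5 c [0.5289 0.1852] zt 0.2395 n 2
[0.00953694 0.03480308 0.00407411 0.00542272 0.01188459 0.03392931
 0.00425168 0.00194674 0.00420224 0.24601736 0.26031112 0.27126505
 0.28227512 0.2901618 ]
```

View pics/w3.png

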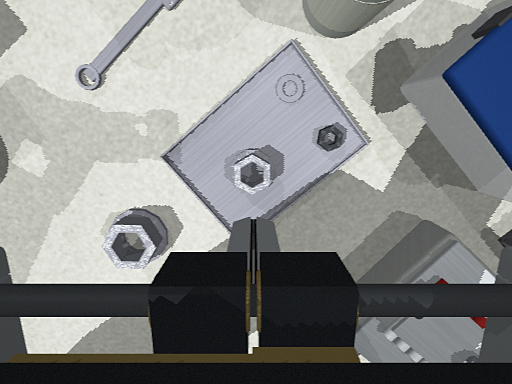

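Run:
```python
from h import *
hexfit("pics/w3.npz",210,290,130,215,.0285,.0385)
z=np.load("pics/w3.npz")
for P in ([.5255,.1799,.2085],[.5239,.1794,.0128],[.5255,.1799,.2275]):
    c=np.linalg.inv(z["E"])@np.r_[P,1]; q=z["K"]@c[:3]; print(q[:2]/q[2],c[2])
p,W=cloud("pics/w3.npz"); im=cv2.resize(p[130:310,180:330],(600,720))[:600]; cv2.imwrite("pics/w3c.png",im[:,:,::-1])
for v in range(215,260,5): print(v,np.round(W[v,230:276:5,2],3))
```

```text
hex w 0.0461 a 13.5 c [0.5242 0.179 ] zt 0.0337 n 645
hex w 0.0461 a 14.0 c [0.5242 0.179 ] zt 0.0337 n 645
hex w 0.0462 a 13.0 c [0.5241 0.1791] zt 0.0337 n 645
hex w 0.0462 a 14.5 c [0.5242 0.179 ] zt 0.0337 n 645
[253.08852578 213.51716391] 0.22071180762167258
[251.93448134 171.50412332] 0.4113543852256202
[253.20669562 222.01979518] 0.20223636336303613
215 [0.004 0.003 0.003 0.004 0.003 0.005 0.003 0.004 0.003 0.008]
220 [0.005 0.005 0.247 0.247 0.246 0.243 0.248 0.246 0.011 0.   ]
225 [0.003 0.255 0.255 0.256 0.256 0.251 0.256 0.256 0.256 0.001]
230 [0.006 0.263 0.264 0.265 0.263 0.26  0.263 0.264 0.263 0.263]
235 [0.001 0.271 0.271 0.271 0.271 0.267 0.27  0.27  0.271 0.27 ]
240 [0.278 0.278 0.278 0.278 0.278 0.274 0.279 0.278 0.277 0.277]
245 [0.282 0.284 0.283 0.282 0.282 0.281 0.284 0.284 0.284 0.283]
250 [0.29  0.288 0.29  0.29  0.286 0.287 0.289 0.289 0.289 0.289]
255 [0.345 0.345 0.343 0.345 0.291 0.292 0.345 0.344 0.345 0.344]
```

View pics/w3c.png

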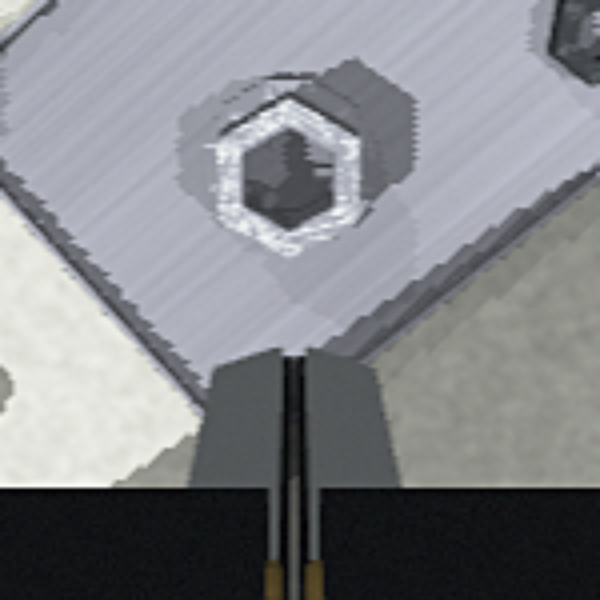

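Run:
```python
from h import *
from station import ctrl
p,W=cloud("pics/w3.npz"); z=np.load("pics/w3.npz")
R=Ro.from_euler('xyz',[2.633,1.562,.265]).as_matrix(); T=np.array([.5255,.1799,.2085])
for u in (240,246,262):
  for v in range(217,258,4):
    print(u,v,"depth %.3f"%z["d"][v,u],"tool",np.round(R.T@(W[v,u]-T),4))
st(ctrl); snap(ctrl,"side","s3"); snap(ctrl,"scene","c3")
a=cv2.imread("pics/s3.png")[180:330,180:330+50]; b=cv2.imread("pics/c3.png")[60:210,200:400]
cv2.imwrite("pics/sc3.png",cv2.resize(np.vstack([a,b]),None,fx=2,fy=2,interpolation=cv2.INTER_CUBIC))
```

```text
240 217 depth 0.436 tool [ 0.2046 -0.019   0.0715]
240 221 depth 0.179 tool [-0.0406 -0.0078 -0.0084]
240 225 depth 0.173 tool [-0.0468 -0.0076 -0.0082]
240 229 depth 0.167 tool [-0.0534 -0.0073 -0.0082]
240 233 depth 0.161 tool [-0.0593 -0.007  -0.0082]
240 237 depth 0.156 tool [-0.0648 -0.0068 -0.0082]
240 241 depth 0.150 tool [-0.0706 -0.0065 -0.0084]
240 245 depth 0.146 tool [-0.0745 -0.0064 -0.008 ]
240 249 depth 0.141 tool [-0.0803 -0.0061 -0.0085]
240 253 depth 0.082 tool [-0.1346 -0.0036 -0.0322]
240 257 depth 0.080 tool [-0.1371 -0.0035 -0.0323]
246 217 depth 0.437 tool [ 0.2047 -0.0103  0.0716]
246 221 depth 0.181 tool [-0.039  -0.0043 -0.0079]
246 225 depth 0.173 tool [-0.0471 -0.0041 -0.0083]
246 229 depth 0.167 tool [-0.053  -0.0039 -0.0081]
246 233 depth 0.161 tool [-0.0591 -0.0038 -0.0082]
246 237 depth 0.156 tool [-0.0649 -0.0037 -0.0083]
246 241 depth 0.149 tool [-0.0716 -0.0035 -0.0089]
246 245 depth 0.147 tool [-0.0743 -0.0035 -0.0079]
246 249 depth 0.141 tool [-0.0801 -0.0033 -0.0084]
246 253 depth 0.082 tool [-0.1352 -0.0019 -0.0325]
246 257 depth 0.080 tool [-0.1369 -0.0019 -0.0322]
262 217 depth 0.436 tool [0.2037 0.013  0.0712]
262 221 depth 0.180 tool [-0.0399  0.0053 -0.0082]
262 225 depth 0.174 tool [-0.0465  0.0052 -0.0081]
262 229 depth 0.167 tool [-0.0531  0.005  -0.0082]
262 233 depth 0.162 tool [-0.0583  0.0048 -0.0079]
262 237 depth 0.155 tool [-0.0653  0.0046 -0.0084]
262 241 depth 0.152 tool [-0.0692  0.0045 -0.0078]
262 245 depth 0.145 tool [-0.0758  0.0043 -0.0086]
262 249 depth 0.141 tool [-0.0798  0.0042 -0.0083]
262 253 depth 0.082 tool [-0.1349  0.0024 -0.0324]
262 257 depth 0.081 tool [-0.1361  0.0024 -0.0318]
t 4.13 tcp [0.5246 0.1797 0.2054] x [ 0.0042  0.0012 -1.    ] yaw(y) -45.69 F [-0.3 -0.5 -0.3] M [-0.1   0.08 -0.01] w 0.0002 q [0.26 0.29 1.47 0.   1.38 1.06]
```

View pics/sc3.png

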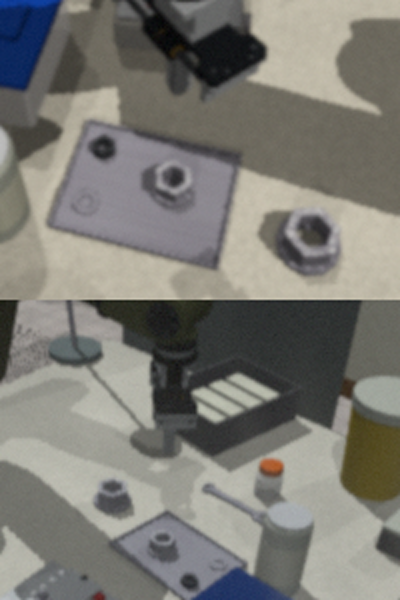

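Run:
```python
from station import ctrl
print(ctrl.tcp_to_grasp,[a for a in dir(ctrl) if a[0]!='_'])
```

```text
0.0188 ['MotionError', 'camera', 'camera_model', 'get_obs', 'hand_in', 'tcp_to_grasp']
```

Run:
```python
from h import *
for f in ("s3","c3"):
    p,W=cloud(f"pics/{f}.npz")
    m=(np.hypot(W[...,0]-.5246,W[...,1]-.1797)<.03)&(W[...,2]>.1)&(W[...,2]<.35)
    w=W[m]; print(f,len(w)); 
    o=np.argsort(w[:,2])[:8]; print(np.round(w[o],3)); print(np.histogram(w[:,2],bins=np.arange(.1,.36,.01)))
    v,u=np.where(m); print(u.min(),u.max(),v.min(),v.max())
```

```text
s3 226
[[0.53  0.182 0.238]
 [0.532 0.184 0.24 ]
 [0.535 0.179 0.24 ]
 [0.526 0.189 0.241]
 [0.532 0.183 0.243]
 [0.535 0.179 0.243]
 [0.529 0.184 0.244]
 [0.532 0.182 0.245]]
(array([ 0,  0,  0,  0,  0,  0,  0,  0,  0,  0,  0,  0,  0,  3, 21, 39, 34,
       38, 28, 25, 17,  1,  0, 10, 10]), array([0.1 , 0.11, 0.12, 0.13, 0.14, 0.15, 0.16, 0.17, 0.18, 0.19, 0.2 ,
       0.21, 0.22, 0.23, 0.24, 0.25, 0.26, 0.27, 0.28, 0.29, 0.3 , 0.31,
       0.32, 0.33, 0.34, 0.35]))
258 277 199 227
c3 78
[[0.518 0.171 0.234]
 [0.515 0.175 0.236]
 [0.533 0.182 0.236]
 [0.526 0.174 0.237]
 [0.529 0.175 0.237]
 [0.524 0.17  0.238]
 [0.533 0.176 0.239]
 [0.515 0.175 0.24 ]]
(array([ 0,  0,  0,  0,  0,  0,  0,  0,  0,  0,  0,  0,  0,  8, 12, 12, 13,
       15, 13,  5,  0,  0,  0,  0,  0]), array([0.1 , 0.11, 0.12, 0.13, 0.14, 0.15, 0.16, 0.17, 0.18, 0.19, 0.2 ,
       0.21, 0.22, 0.23, 0.24, 0.25, 0.26, 0.27, 0.28, 0.29, 0.3 , 0.31,
       0.32, 0.33, 0.34, 0.35]))
281 287 124 136
```

The fingers shut above the nut: all three cameras put the real fingertips about 37 mm higher than the reported TCP, so I will allow for that offset. The nut has not moved.

Emit:
jog_arm:
  rows: [0,-0.0006,0,0,0,-0.5,0,0,0,-0.02,0,0,0,0,0,0,-0.03,0,0,0,0,0,0,-0.03,0,0,0,0,0,0,-0.03,0,0,0,0,0,0,-0.03,0,0,0,0,0,0,-0.03,0,0,0,0,0,0,-0.02,0,0,0,0]

```text
time_s: 4.9
ee_pos: [0.5218, 0.1782, 0.0089]
eef_rot: [-0.503, 1.566, -2.881]
force: [0.3, -0.2, 0.3]
grip_width: 0.0503
```

Emit:
jog_arm:
  rows: [0,0,0,0,0,0,0,0,0,0,0,0,0,0,0,0,0,0,0,0,0,0,0,0,0,0,0,0]

```text
time_s: 5.23
ee_pos: [0.5247, 0.179, 0.0143]
eef_rot: [2.628, 1.569, 0.251]
force: [0.5, 0.1, 0.5]
grip_width: 0.0772
```

Run:
```python
from h import *
from station import ctrl
o,R=st(ctrl); snap(ctrl,"wrist","w4")
p,W=cloud("pics/w4.npz")
L=(W-o["ee_pos"])@R
m=(L[...,0]>-.06)&(L[...,0]<-.02)&(abs(L[...,1])>.03)&(abs(L[...,1])<.07)&(abs(L[...,2])<.03)
print(m.sum()); l=L[m]; print(l.min(0),l.max(0)); print(np.sort(l[:,0])[-10:])
```

```text
t 5.23 tcp [0.5247 0.179  0.0143] x [ 2.1e-03  5.0e-04 -1.0e+00] yaw(y) -46.2 F [0.5 0.1 0.5] M [0.02 0.15 0.02] w 0.0772 q [ 0.26  0.49  1.66 -0.    0.99  1.07]
1268
[-0.05999226 -0.05031741 -0.00899082] [-0.03045505  0.05097436  0.00964306]
[-0.03145894 -0.03141228 -0.03127651 -0.03125222 -0.03122658 -0.03105866
 -0.03099532 -0.03091299 -0.03046467 -0.03045505]
```

View pics/w4.png

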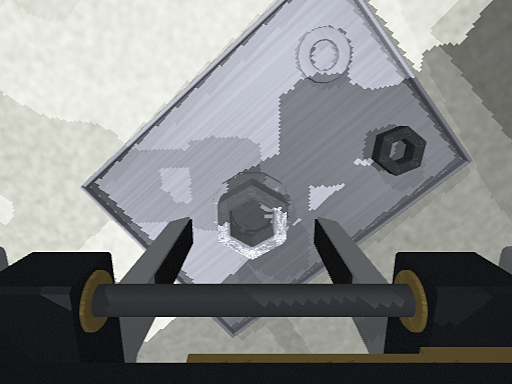

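Emit:
jog_arm:
  rows: [-0.0003,0,0,0,0,0,0,0,0,0,0,0,0,0,0,0,-0.01,0,0,0,0,0,0,-0.01,0,0,0,0,0,0,-0.008,0,0,0,0,0,0,-0.004,0,0,0,0,0,0,0,0,0,0,0,0,0,0,0,0,0,0]

```text
time_s: 5.95
ee_pos: [0.5234, 0.1788, -0.0195]
eef_rot: [-0.528, 1.57, -2.905]
force: [0.6, -0.1, 1.1]
grip_width: 0.0939
```

Run:
```python
from h import *
from station import ctrl
o,R=st(ctrl); snap(ctrl,"wrist","w5")
```

```text
t 5.95 tcp [ 0.5234  0.1788 -0.0195] x [-7.e-04 -2.e-04 -1.e+00] yaw(y) -46.19 F [ 0.6 -0.1  1.1] M [-0.1   0.13  0.05] w 0.0939 q [0.26 0.54 1.67 0.   0.92 1.07]
```

View pics/w5.png

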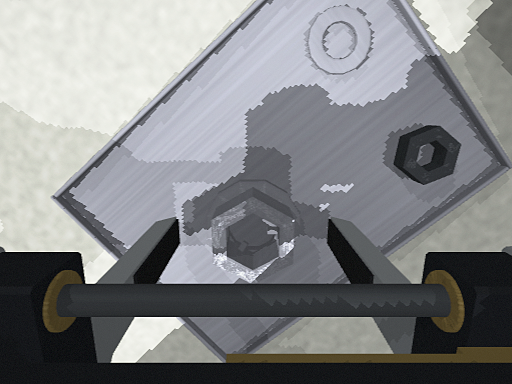

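Emit:
jog_arm:
  rows: [0.0007,0.0004,0,0,0,0,0.3,0,0,0,0,0,0,1,0,0,0,0,0,0,1,0,0,0,0,0,0,1,0,0,0,0,0,0,1,0,0,0,0,0,0,1,0,0,0,0,0,0,1,0,0,0,0,0,0,1]
  squeeze: 20

```text
time_s: 6.67
ee_pos: [0.5243, 0.1792, -0.0191]
eef_rot: [-2.936, 1.571, 0.97]
force: [0.2, 0.5, -0.1]
grip_width: 0.0459
```

Emit:
jog_arm:
  rows: [0,0,0,0,0,0,1,0,0,0,0,0,0,1,0,0,0,0,0,0,1]

```text
time_s: 6.92
ee_pos: [0.5243, 0.1792, -0.0191]
eef_rot: [-1.809, 1.571, 2.097]
force: [-0.6, 1.0, 0.7]
grip_width: 0.0459
```

Emit:
jog_arm:
  rows: [0,0,0.004,0,0,0,1,0,0,0.015,0,0,0,1,0,0,0.03,0,0,0,1,0,0,0.035,0,0,0,1,0,0,0.035,0,0,0,1,0,0,0.035,0,0,0,1,0,0,0.025,0,0,0,1,0,0,0.01,0,0,0,1]

```text
time_s: 7.58
ee_pos: [0.5253, 0.1795, 0.1739]
eef_rot: [2.637, 1.566, 0.26]
force: [-0.5, -0.1, -0.8]
grip_width: 0.0458
```

Run:
```python
from h import *
from station import ctrl
o,R=st(ctrl); snap(ctrl,"wrist","w6")
p,W=cloud("pics/w6.npz"); print(np.round(W[180:262:6,256,:],3))
```

```text
t 7.58 tcp [0.5253 0.1795 0.1739] x [ 0.0051  0.0014 -1.    ] yaw(y) -46.19 F [-0.5 -0.1 -0.8] M [-0.04  0.13 -0.02] w 0.0458 q [ 0.26  0.31  1.51 -0.    1.32  1.07]
[[0.522 0.17  0.004]
 [0.546 0.197 0.202]
 [0.545 0.196 0.211]
 [0.544 0.196 0.224]
 [0.542 0.194 0.226]
 [0.54  0.192 0.228]
 [0.487 0.137 0.004]
 [0.481 0.131 0.003]
 [0.475 0.125 0.004]
 [0.468 0.119 0.004]
 [0.464 0.114 0.009]
 [0.455 0.106 0.001]
 [0.515 0.167 0.205]
 [0.514 0.166 0.212]]
```

View pics/w6.png

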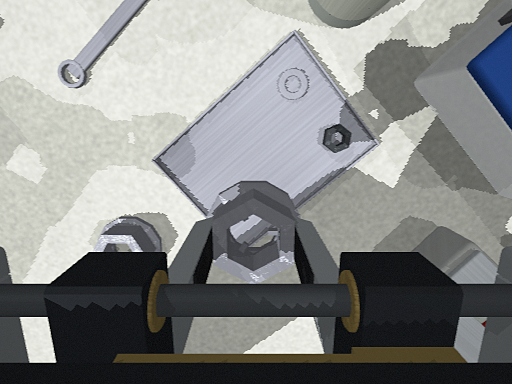

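Emit:
jog_arm:
  rows: [0,-0.015,0,0,0,2,1,0,-0.03,0,0,0,2,1,0,-0.036,0,0,0,2,1,0,-0.036,0,0,0,2,1,0,-0.036,0,0,0,2,1,0,-0.036,0,0,0,2,1,0,-0.036,0,0,0,2,1,0,-0.036,0,0,0,2,1]

```text
time_s: 8.3
ee_pos: [0.5232, -0.0833, 0.1678]
eef_rot: [-1.255, 1.568, 2.932]
force: [0.5, 1.3, -0.7]
grip_width: 0.0455
```

Emit:
jog_arm:
  rows: [0,-0.036,0,0,0,2,1,0,-0.036,0,0,0,2,1,0,-0.036,0,0,0,2,1,0,-0.036,0,0,0,2,1,0,-0.025,0,0,0,2,1,0,0,0,0,0,0,1,0,0,0,0,0,0,1,0,0,0,0,0,0,1]

```text
time_s: 8.97
ee_pos: [0.5238, -0.2501, 0.1683]
eef_rot: [-1.791, 1.568, 2.569]
force: [0.7, 0.6, -1.4]
grip_width: 0.0461
```

Run:
```python
from h import *
from station import ctrl
o,R=st(ctrl); snap(ctrl,"wrist","w7")
```

```text
t 8.97 tcp [ 0.5238 -0.2501  0.1683] x [-0.002   0.0013 -1.    ] yaw(y) -20.22 F [ 0.7  0.6 -1.4] M [-0.08  0.07 -0.03] w 0.0461 q [-0.51  0.37  1.44  0.    1.33 -0.16]
```

View pics/w7.png

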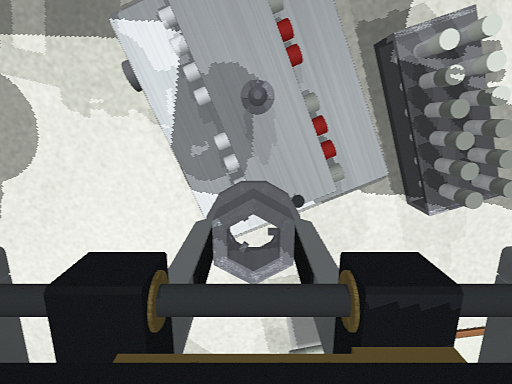

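Run:
```python
from h import *
p,W=cloud("pics/w7.npz")
sub=W[70:125,230:285]; z=sub[...,2]
print("bar", np.nanmedian(z[(z>.09)&(z<.12)]))
for lo,hi in((.142,.16),(.134,.142),(.126,.133),(.114,.126)):
    w=sub[(z>lo)&(z<hi)]
    if len(w): print(lo,hi,len(w),"mean",np.round(w.mean(0),4),"mid",np.round((w.min(0)+w.max(0))/2,4),"ext",np.round(np.ptp(w,axis=0),4))
im=cv2.resize(p[60:130,220:300],(800,700)[:2] and (686,600),interpolation=cv2.INTER_CUBIC);cv2.imwrite("pics/w7c.png",im[:,:,::-1])
# tube axis: nut top in the hand
o=(abs(W[...,2]-.2204)<.006); o[:150]=0; o[285:]=0
w=W[o]; print("nut top pts",len(w),np.round((w.min(0)+w.max(0))/2,4))
```

```text
bar 0.10562398779866355
0.142 0.16 194 mean [ 0.5558 -0.1714  0.1448] mid [ 0.5558 -0.1713  0.145 ] ext [0.0108 0.0118 0.006 ]
0.134 0.142 123 mean [ 0.5555 -0.1715  0.1401] mid [ 0.5558 -0.1682  0.138 ] ext [0.0228 0.0206 0.008 ]
0.126 0.133 417 mean [ 0.5556 -0.1715  0.1306] mid [ 0.5563 -0.1713  0.1295] ext [0.0259 0.027  0.0069]
0.114 0.126 200 mean [ 0.5556 -0.1717  0.1235] mid [ 0.5546 -0.171   0.1212] ext [0.0244 0.0258 0.0096]
nut top pts 4031 [ 0.5264 -0.2502  0.2204]
```

View pics/w7c.png

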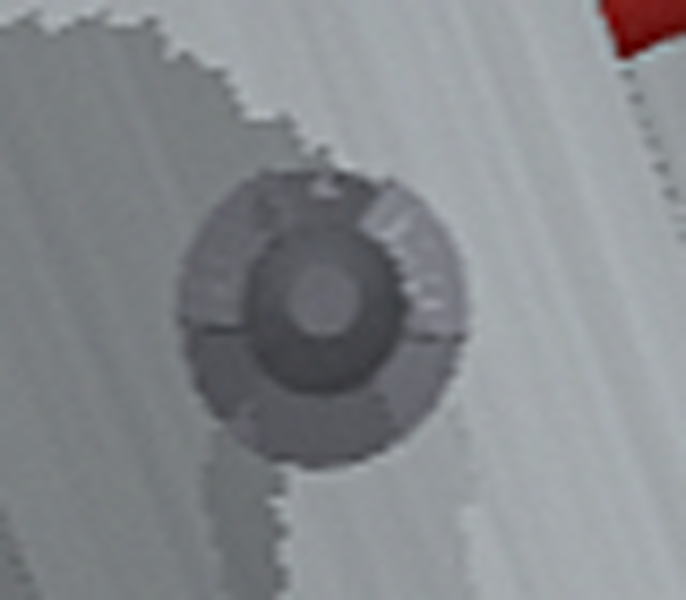

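Emit:
jog_arm:
  rows: [0.008,0.02,0,0,0,0,1,0.012,0.029,0,0,0,0,1,0.012,0.029,0,0,0,0,1,0,0.0006,0,0,0,0,1,0,0,0,0,0,0,1,0,0,0,0,0,0,1]

```text
time_s: 9.52
ee_pos: [0.5562, -0.1715, 0.1697]
eef_rot: [-1.015, 1.571, -2.937]
force: [0.0, 0.9, -2.2]
grip_width: 0.0458
```

Run:
```python
from h import *
from station import ctrl
o,R=st(ctrl); snap(ctrl,"wrist","w8")
```

```text
t 9.52 tcp [ 0.5562 -0.1715  0.1697] x [-3.e-04 -1.e-04 -1.e+00] yaw(y) -20.12 F [ 0.   0.9 -2.2] M [-0.12  0.11 -0.04] w 0.0458 q [-0.36  0.38  1.43 -0.    1.33 -0.01]
```

View pics/w8.png

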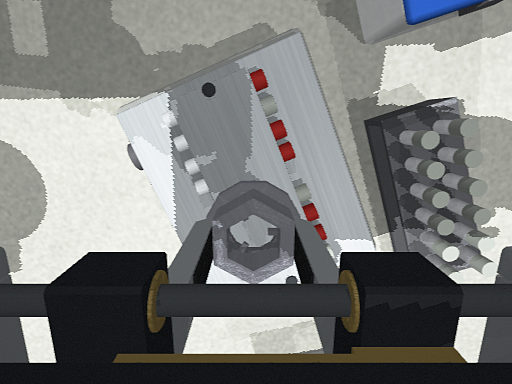

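Emit:
jog_arm:
  rows: [-0.0005,0,-0.015,0,0,0,1,0,0,-0.02,0,0,0,1,0,0,-0.012,0,0,0,1,0,0,-0.005,0,0,0,1,0,0,0,0,0,0,1,0,0,0,0,0,0,1]

```text
time_s: 10.07
ee_pos: [0.5559, -0.1725, 0.1184]
eef_rot: [1.575, 1.57, -0.348]
force: [-0.6, -0.3, -0.8]
grip_width: 0.0459
```

Emit:
jog_arm:
  rows: [0,0,-0.003,0,0,0,1,0,0,0,0,0,0,1]

```text
time_s: 10.23
ee_pos: [0.5559, -0.1723, 0.1152]
eef_rot: [1.577, 1.57, -0.346]
force: [-0.4, 0.1, -2.0]
grip_width: 0.046
```

Run:
```python
from h import *
from station import ctrl
o,R=st(ctrl); snap(ctrl,"wrist","w9")
p=cv2.imread("pics/w9.png"); cv2.imwrite("pics/w9c.png",cv2.resize(p[165:295,190:320],(600,600),interpolation=cv2.INTER_CUBIC))
```

```text
t 10.23 tcp [ 0.5559 -0.1723  0.1152] x [ 7.e-04 -2.e-04 -1.e+00] yaw(y) -20.2 F [-0.4  0.1 -2. ] M [-0.02  0.08  0.01] w 0.046 q [-0.36  0.42  1.5   0.    1.22 -0.01]
```

View pics/w9c.png

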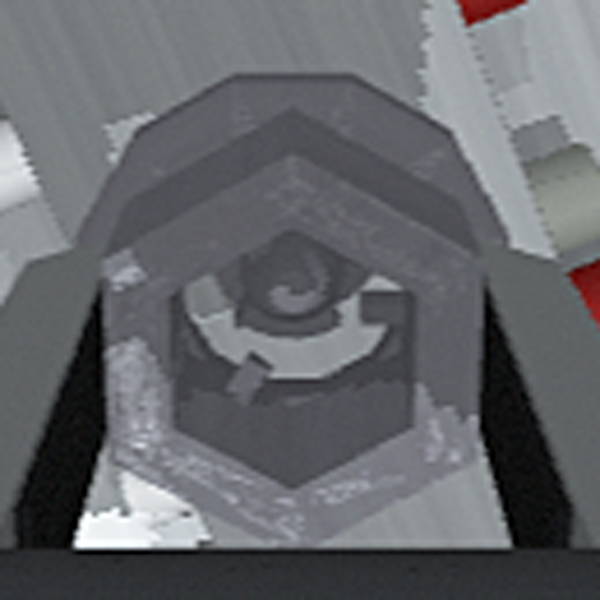

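Emit:
jog_arm:
  rows: [-0.0002,0.0008,-0.004,0,0,0,1,0,0,-0.003,0,0,0,1,0,0,0,0,0,0,1]

```text
time_s: 10.53
ee_pos: [0.5552, -0.1712, 0.1071]
eef_rot: [-1.574, 1.57, 2.786]
force: [0.1, -0.1, -1.8]
grip_width: 0.0459
```

Emit:
jog_arm:
  rows: [0,0,-0.002,0,0,0,1,0,0,-0.002,0,0,0,1,0,0,0,0,0,0,1]

```text
time_s: 10.78
ee_pos: [0.5554, -0.1713, 0.1034]
eef_rot: [-1.611, 1.57, 2.749]
force: [-0.1, -0.6, -1.3]
grip_width: 0.0457
```

Run:
```python
from h import *
from station import ctrl
o,R=st(ctrl)
```

```text
t 10.78 tcp [ 0.5554 -0.1713  0.1034] x [-6.e-04  2.e-04 -1.e+00] yaw(y) -20.19 F [-0.1 -0.6 -1.3] M [-0.04  0.07 -0.02] w 0.0457 q [-0.36  0.43  1.51  0.    1.2  -0.01]
```

Emit:
jog_arm:
  rows: [0,0,-0.001,0,0,0,1,0,0,-0.001,0,0,0,1]

```text
time_s: 10.95
ee_pos: [0.5556, -0.1714, 0.1018]
eef_rot: [1.606, 1.571, -0.317]
force: [0.6, -0.7, -1.0]
grip_width: 0.0462
```

Emit:
jog_arm:
  rows: [0,0,-0.001,0,0,0,1,0,0,0,0,0,0,1]

```text
time_s: 11.12
ee_pos: [0.5556, -0.1714, 0.1009]
eef_rot: [1.511, 1.571, -0.412]
force: [-0.1, 0.6, -0.9]
grip_width: 0.0462
```

Emit:
jog_arm:
  rows: [0,0,-0.001,0,0,0,1,0,0,0,0,0,0,1]

```text
time_s: 11.28
ee_pos: [0.5559, -0.1715, 0.1003]
eef_rot: [1.494, 1.57, -0.429]
force: [-0.0, -0.8, 4.1]
grip_width: 0.0456
```

Emit:
jog_arm:
  rows: [0,0,-0.001,0,0,0,1,0,0,0,0,0,0,1]

```text
time_s: 11.45
ee_pos: [0.5562, -0.1713, 0.0994]
eef_rot: [1.793, 1.569, -0.13]
force: [3.1, 1.1, 3.4]
grip_width: 0.0458
```

Emit:
jog_arm:
  rows: [-0.0004,0,0,0,0,5,1,0,0,0,0,0,5,1,0,0,0,0,0,0,1]

```text
time_s: 11.7
ee_pos: [0.5549, -0.1712, 0.0985]
eef_rot: [-1.738, 1.57, 2.801]
force: [0.8, -0.2, -0.9]
grip_width: 0.0459
```

Run:
```python
from h import *
from station import ctrl
o,R=st(ctrl)
```

```text
t 11.7 tcp [ 0.5549 -0.1712  0.0985] x [-7.e-04  3.e-04 -1.e+00] yaw(y) -9.96 F [ 0.8 -0.2 -0.9] M [ 0.03 -0.05 -0.04] w 0.0459 q [-0.36  0.44  1.52 -0.    1.19 -0.19]
```

Emit:
jog_arm:
  rows: [0,0,-0.001,0,0,0,1,0,0,0,0,0,0,1]

```text
time_s: 11.87
ee_pos: [0.5551, -0.1713, 0.0979]
eef_rot: [-2.013, 1.571, 2.519]
force: [-2.3, 0.6, 1.4]
grip_width: 0.0456
```

Emit:
jog_arm:
  rows: [0,0,-0.001,0,0,0,1,0,0,0,0,0,0,1]

```text
time_s: 12.03
ee_pos: [0.5553, -0.1714, 0.0977]
eef_rot: [1.294, 1.57, -0.457]
force: [-4.6, 2.2, 9.7]
grip_width: 0.0461
```

Emit:
jog_arm:
  rows: [0,0,0.0003,0,0,5,1,0,0,0,0,0,4,1,0,0,0,0,0,0,1]

```text
time_s: 12.28
ee_pos: [0.5556, -0.1716, 0.0977]
eef_rot: [1.206, 1.569, -0.383]
force: [0.4, -0.8, 5.1]
grip_width: 0.0455
```

Emit:
jog_arm:
  rows: [0,0,0,0,0,5,1,0,0,0,0,0,4,1,0,0,0,0,0,0,1]

```text
time_s: 12.53
ee_pos: [0.5556, -0.1716, 0.0978]
eef_rot: [0.993, 1.569, -0.44]
force: [-0.6, -0.1, 5.9]
grip_width: 0.0456
```

Run:
```python
from h import *
from station import ctrl
o,R=st(ctrl)
```

```text
t 12.53 tcp [ 0.5556 -0.1716  0.0978] x [ 1.3e-03 -6.0e-04 -1.0e+00] yaw(y) 7.94 F [-0.6 -0.1  5.9] M [-0.09  0.04  0.02] w 0.0456 q [-0.36  0.44  1.52 -0.    1.18 -0.5 ]
```

Steady light pressure on the flats. Continuing backwards in small turns.

Emit:
jog_arm:
  rows: [0,0,0,0,0,5,1,0,0,0,0,0,4,1,0,0,0,0,0,0,1]

```text
time_s: 12.78
ee_pos: [0.5557, -0.1716, 0.0978]
eef_rot: [0.845, 1.569, -0.431]
force: [0.6, -0.9, 5.0]
grip_width: 0.046
```

Emit:
jog_arm:
  rows: [0,0,0,0,0,5,1,0,0,0,0,0,4,1,0,0,0,0,0,0,1]

```text
time_s: 13.03
ee_pos: [0.5556, -0.1716, 0.0977]
eef_rot: [0.735, 1.569, -0.384]
force: [0.3, 0.6, 5.7]
grip_width: 0.0461
```

Emit:
jog_arm:
  rows: [0,0,0,0,0,5,1,0,0,0,0,0,4,1,0,0,0,0,0,0,1]

```text
time_s: 13.28
ee_pos: [0.5556, -0.1716, 0.0978]
eef_rot: [0.559, 1.569, -0.403]
force: [-0.2, 0.3, 4.7]
grip_width: 0.0456
```

Emit:
jog_arm:
  rows: [0,0,0,0,0,5,1,0,0,0,0,0,4,1,0,0,0,0,0,0,1]

```text
time_s: 13.53
ee_pos: [0.5557, -0.1716, 0.0977]
eef_rot: [0.46, 1.569, -0.346]
force: [2.3, -0.6, 5.4]
grip_width: 0.0457
```

Emit:
jog_arm:
  rows: [0,0,0,0,0,5,1,0,0,0,0,0,4,1,0,0,0,0,0,0,1]

```text
time_s: 13.78
ee_pos: [0.5556, -0.1716, 0.0975]
eef_rot: [0.249, 1.569, -0.401]
force: [2.4, -1.0, 4.5]
grip_width: 0.0453
```

Run:
```python
from h import *
from station import ctrl
o,R=st(ctrl); snap(ctrl,"wrist","w10")
p=cv2.imread("pics/w10.png"); cv2.imwrite("pics/w10c.png",cv2.resize(p[165:295,190:320],(600,600),interpolation=cv2.INTER_CUBIC))
```

```text
t 13.78 tcp [ 0.5556 -0.1716  0.0975] x [ 1.3e-03 -6.0e-04 -1.0e+00] yaw(y) 52.75 F [ 2.4 -1.   4.5] M [-0.23 -0.42 -0.01] w 0.0453 q [-0.36  0.44  1.52 -0.    1.18 -1.28]
```

View pics/w10c.png

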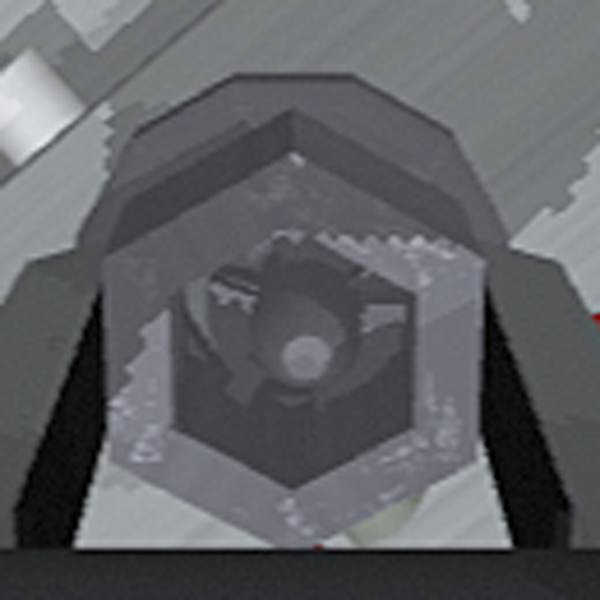

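Emit:
jog_arm:
  rows: [0.0006,0.0008,0,0,0,4,1,0,0,0,0,0,4,1,0,0,0,0,0,0,1]

```text
time_s: 14.08
ee_pos: [0.5557, -0.1705, 0.0968]
eef_rot: [2.724, 1.571, 2.213]
force: [4.2, 0.1, -1.3]
grip_width: 0.046
```

Run:
```python
from h import *
from station import ctrl
o,R=st(ctrl)
```

```text
t 14.08 tcp [ 0.5557 -0.1705  0.0968] x [-2.e-04  2.e-04 -1.e+00] yaw(y) 60.72 F [ 4.2  0.1 -1.3] M [-0.09 -0.6   0.03] w 0.046 q [-0.36  0.44  1.52  0.    1.18 -1.42]
```

Emit:
jog_arm:
  rows: [0.0002,0,-0.0015,0,0,0,1,0,0,0,0,0,0,1]

```text
time_s: 14.25
ee_pos: [0.556, -0.1704, 0.0952]
eef_rot: [2.377, 1.57, 1.864]
force: [5.3, -0.3, -2.5]
grip_width: 0.0457
```

Emit:
jog_arm:
  rows: [0,0,-0.0015,0,0,0,1,0,0,0,0,0,0,1]

```text
time_s: 14.42
ee_pos: [0.5559, -0.1705, 0.0938]
eef_rot: [3.001, 1.57, 2.489]
force: [5.1, -0.0, -1.1]
grip_width: 0.046
```

Emit:
jog_arm:
  rows: [0.0007,0,-0.0015,0,0,0,1,0,0,-0.0005,0,0,0,1,0,0,0,0,0,0,1]

```text
time_s: 14.67
ee_pos: [0.5561, -0.1704, 0.0915]
eef_rot: [-2.906, 1.569, 2.868]
force: [-0.5, -0.2, -2.4]
grip_width: 0.0458
```

Emit:
jog_arm:
  rows: [0,0,-0.0013,0,0,0,1,0,0,0,0,0,0,1]

```text
time_s: 14.83
ee_pos: [0.5565, -0.1706, 0.0907]
eef_rot: [-2.826, 1.57, 2.947]
force: [0.6, 0.7, -1.6]
grip_width: 0.0459
```

Run:
```python
from h import *
from station import ctrl
o,R=st(ctrl)
```

```text
t 14.83 tcp [ 0.5565 -0.1706  0.0907] x [-4.e-04  1.e-04 -1.e+00] yaw(y) 60.8 F [ 0.6  0.7 -1.6] M [ 0.02 -0.04  0.05] w 0.0459 q [-0.36  0.45  1.52 -0.    1.17 -1.42]
```

Emit:
jog_arm:
  rows: [0,0,-0.001,0,0,0,1,0,0,0,0,0,0,1]

```text
time_s: 15.0
ee_pos: [0.5569, -0.1707, 0.0903]
eef_rot: [0.109, 1.57, -0.401]
force: [0.5, -0.9, 2.3]
grip_width: 0.0455
```

Emit:
jog_arm:
  rows: [0,0,-0.0007,0,0,0,1,0,0,0,0,0,0,1]

```text
time_s: 15.17
ee_pos: [0.557, -0.1707, 0.0901]
eef_rot: [0.126, 1.569, -0.384]
force: [-1.7, 1.0, 7.7]
grip_width: 0.0453
```

Emit:
jog_arm:
  rows: [0,0,-0.0007,0,0,0,1,0,0,0,0,0,0,1]

```text
time_s: 15.33
ee_pos: [0.5571, -0.1708, 0.0901]
eef_rot: [0.128, 1.569, -0.382]
force: [-5.6, 1.5, 14.5]
grip_width: 0.0459
```

Emit:
jog_arm:
  rows: [-0.0003,0,0.0014,0,0,0,1,0,0,0,0,0,0,1]

```text
time_s: 15.5
ee_pos: [0.5566, -0.1707, 0.0904]
eef_rot: [0.175, 1.57, -0.335]
force: [0.3, 1.1, 4.9]
grip_width: 0.0465
```

Emit:
jog_arm:
  rows: [0,0,-0.0003,0,0,-6,1,0,0,-0.0004,0,0,-6,1,0,0,0,0,0,0,1]

```text
time_s: 15.75
ee_pos: [0.5567, -0.1707, 0.0894]
eef_rot: [0.365, 1.57, -0.359]
force: [1.8, -1.3, 3.4]
grip_width: 0.0458
```

Run:
```python
from h import *
from station import ctrl
o,R=st(ctrl)
```

```text
t 15.75 tcp [ 0.5567 -0.1707  0.0894] x [ 9.e-04 -3.e-04 -1.e+00] yaw(y) 48.52 F [ 1.8 -1.3  3.4] M [-0.15 -0.34  0.03] w 0.0458 q [-0.36  0.45  1.52  0.    1.17 -1.21]
```

Emit:
jog_arm:
  rows: [0,0,-0.0004,0,0,-6,1,0,0,-0.0004,0,0,-6,1,0,0,-0.0004,0,0,-6,1,0,0,0,0,0,0,1]

```text
time_s: 16.08
ee_pos: [0.5565, -0.1707, 0.088]
eef_rot: [0.578, 1.57, -0.457]
force: [2.0, -1.6, 2.9]
grip_width: 0.0453
```

Run:
```python
from h import *
from station import ctrl
o,R=st(ctrl)
```

```text
t 16.08 tcp [ 0.5565 -0.1707  0.088 ] x [ 5.e-04 -2.e-04 -1.e+00] yaw(y) 30.71 F [ 2.  -1.6  2.9] M [-0.2  -0.33  0.  ] w 0.0453 q [-0.36  0.45  1.52 -0.    1.17 -0.9 ]
```

Emit:
jog_arm:
  rows: [0,-0.0002,-0.0004,0,0,-6,1,0,0,-0.0005,0,0,-6,1,0,0,-0.0004,0,0,-6,1,0,0,0,0,0,0,1]

```text
time_s: 16.42
ee_pos: [0.5565, -0.1708, 0.0867]
eef_rot: [0.691, 1.57, -0.655]
force: [0.9, -1.7, 2.5]
grip_width: 0.0457
```

Emit:
jog_arm:
  rows: [0,0,-0.0004,0,0,-6,1,0,0,-0.0005,0,0,-6,1,0,0,-0.0004,0,0,-6,1,0,0,0,0,0,0,1]

```text
time_s: 16.75
ee_pos: [0.5564, -0.1708, 0.0853]
eef_rot: [0.4, 1.571, -1.259]
force: [1.3, 0.4, 2.3]
grip_width: 0.0457
```

Run:
```python
from h import *
from station import ctrl
o,R=st(ctrl)
```

```text
t 16.75 tcp [ 0.5564 -0.1708  0.0853] x [ 0.e+00 -2.e-04 -1.e+00] yaw(y) -5.05 F [1.3 0.4 2.3] M [-0.29 -0.03 -0.05] w 0.0457 q [-0.36  0.46  1.52 -0.    1.16 -0.27]
```

Emit:
jog_arm:
  rows: [0,0,-0.0004,0,0,-6,1,0,0,-0.0005,0,0,-6,1,0,0,-0.0004,0,0,-6,1,0,0,0,0,0,0,1]

```text
time_s: 17.08
ee_pos: [0.5563, -0.1708, 0.084]
eef_rot: [-0.933, 1.571, -2.905]
force: [-0.3, -1.1, 3.2]
grip_width: 0.0461
```

Emit:
jog_arm:
  rows: [0,0,-0.0004,0,0,-6,1,0,0,-0.0003,0,0,-4,1,0,0,0,0,0,0,1]

```text
time_s: 17.33
ee_pos: [0.5563, -0.1708, 0.0833]
eef_rot: [-0.943, 1.571, -3.087]
force: [-0.0, -0.1, 2.8]
grip_width: 0.0455
```

Run:
```python
from h import *
from station import ctrl
o,R=st(ctrl)
```

```text
t 17.33 tcp [ 0.5563 -0.1708  0.0833] x [-3.e-04 -0.e+00 -1.e+00] yaw(y) -32.85 F [-0.  -0.1  2.8] M [-0.17  0.13 -0.01] w 0.0455 q [-0.36  0.46  1.53 -0.    1.16  0.21]
```

Emit:
jog_arm:
  rows: [0,0,-0.0004,0,0,-5,1,0,0,-0.0004,0,0,-5,1,0,0,0,0,0,0,1]

```text
time_s: 17.58
ee_pos: [0.5565, -0.1708, 0.0828]
eef_rot: [1.966, 1.57, -0.354]
force: [0.8, -0.3, 5.5]
grip_width: 0.0464
```

Run:
```python
from h import *
from station import ctrl
o,R=st(ctrl)
```

```text
t 17.58 tcp [ 0.5565 -0.1708  0.0828] x [ 4.e-04 -2.e-04 -1.e+00] yaw(y) -42.93 F [ 0.8 -0.3  5.5] M [ 0.1   0.12 -0.06] w 0.0464 q [-0.36  0.46  1.53  0.    1.16  0.39]
```

Emit:
jog_arm:
  rows: [0,0,0,0,0,-6,1,0,0,0,0,0,0,1]

```text
time_s: 17.75
ee_pos: [0.5565, -0.1708, 0.0829]
eef_rot: [1.999, 1.57, -0.427]
force: [0.8, 0.2, 5.3]
grip_width: 0.046
```

Emit:
jog_arm:
  rows: [0,0,-0.0006,0,0,-5,1,0,0,0,0,0,0,1]

```text
time_s: 17.92
ee_pos: [0.5568, -0.1709, 0.0828]
eef_rot: [2.165, 1.569, -0.346]
force: [-0.2, 0.1, 9.1]
grip_width: 0.0457
```

Run:
```python
from h import *
from station import ctrl
o,R=st(ctrl); snap(ctrl,"scene","c11"); snap(ctrl,"side","s11")
a=cv2.imread("pics/s11.png")[120:220,225:320];b=cv2.imread("pics/c11.png")[175:265,170:275]
cv2.imwrite("pics/sc11.png",np.hstack([cv2.resize(a,(380,400)),cv2.resize(b,(400,400))]))
```

```text
t 17.92 tcp [ 0.5568 -0.1709  0.0828] x [ 1.2e-03 -4.0e-04 -1.0e+00] yaw(y) -53.9 F [-0.2  0.1  9.1] M [ 0.14  0.25 -0.03] w 0.0457 q [-0.36  0.46  1.53  0.    1.16  0.58]
```

View pics/sc11.png

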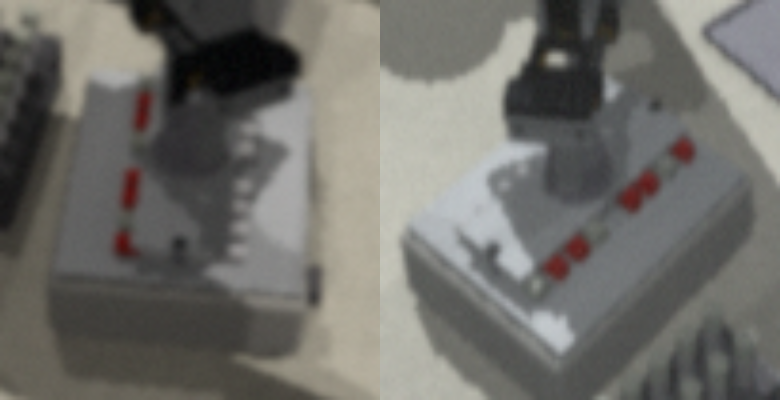

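The flange is seated: turning further gives no more drop and the force stays steady. Easing off and releasing.

Emit:
jog_arm:
  rows: [0,0,0.0008,0,0,0,1,0,0,0,0,0,0,1,0,0,0,0,0,0,0.7,0,0,0,0,0,0,0.3,0,0,0,0,0,0,0,0,0,0,0,0,0,0,0,0,0,0,0,0,0,0,0,0,0,0,0,0]

```text
time_s: 18.68
ee_pos: [0.5563, -0.1707, 0.0825]
eef_rot: [-1.028, 1.57, 2.739]
force: [-0.1, -0.3, -0.4]
grip_width: 0.0753
```

Emit:
jog_arm:
  rows: [0,0,0,0,0,0,0,0,0,0,0,0,0,0,0,0,0.005,0,0,0,0,0,0,0.015,0,0,0,0,0,0,0.03,0,0,0,0,0,0,0.03,0,0,0,0,0,0,0.02,0,0,0,0,0,0,0,0,0,0,0]

```text
time_s: 19.35
ee_pos: [0.5579, -0.1713, 0.1879]
eef_rot: [2.158, 1.564, -0.359]
force: [1.0, -0.8, -0.3]
grip_width: 0.0938
```

Emit:
jog_arm:
  rows: [-0.02,-0.02,0.02,0,0,0,0,-0.02,-0.02,0.02,0,0,0,0,-0.02,-0.02,0.02,0,0,0,0,0,0,0,0,0,0,0,0,0,0,0,0,0,0]

```text
time_s: 19.77
ee_pos: [0.496, -0.2316, 0.2435]
eef_rot: [2.07, 1.569, -0.449]
force: [-0.1, -0.3, -1.0]
grip_width: 0.0938
```

Run:
```python
from h import *
from station import ctrl
o,R=st(ctrl); snap(ctrl,"wrist","w12")
p,W=cloud("pics/w12.npz"); z=W[...,2]
m=(np.hypot(W[...,0]-.5563,W[...,1]-.171)<.032)&(z>.1)
w=W[m]; print(np.histogram(w[:,2],bins=np.arange(.1,.15,.003)))
t=w[(w[:,2]>.130)&(w[:,2]<.139)]; print("top",np.median(t[:,2]),(t.min(0)+t.max(0))/2)
s=w[w[:,2]>.142]; print("tip",s.mean(0),len(s))
f=w[(w[:,2]>.107)&(w[:,2]<.116)]; print("flange",np.median(f[:,2]))
b=W[(np.hypot(W[...,0]-.5563,W[...,1]-.171)>.036)&(np.hypot(W[...,0]-.5563,W[...,1]-.171)<.05)&(z>.1)&(z<.112)]; print("bar",np.median(b[:,2]))
```

```text
t 19.77 tcp [ 0.496  -0.2316  0.2435] x [ 1.5e-03 -7.0e-04 -1.0e+00] yaw(y) -54.3 F [-0.1 -0.3 -1. ] M [-0.07  0.09  0.06] w 0.0938 q [-0.5   0.25  1.43  0.    1.46  0.44]
(array([0, 0, 0, 0, 0, 0, 0, 0, 0, 0, 0, 0, 0, 0, 0, 0]), array([0.1  , 0.103, 0.106, 0.109, 0.112, 0.115, 0.118, 0.121, 0.124,
       0.127, 0.13 , 0.133, 0.136, 0.139, 0.142, 0.145, 0.148]))
  return _methods._mean(a, axis=axis, dtype=dtype,
  ret = ret.dtype.type(ret / rcount)
Traceback (most recent call last):
ValueError: zero-size array to reduction operation minimum which has no identity
```

View pics/w12.png

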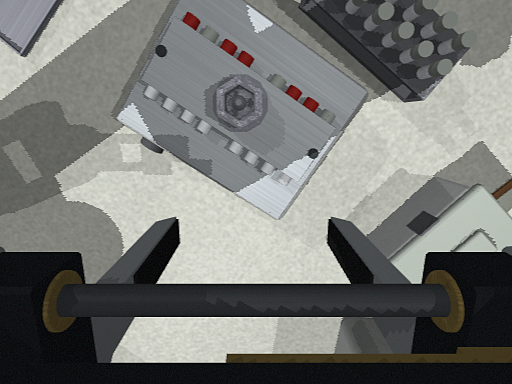

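Nut on the stud at (239,102). My check had the sign of y wrong; redoing it on the same picture.

```bash
python3 - <<'E'
from h import *
p,W=cloud("pics/w12.npz"); z=W[...,2]; r=np.hypot(W[...,0]-.5563,W[...,1]+.171)
w=W[(r<.034)&(z>.1)]
t=w[(w[:,2]>.130)&(w[:,2]<.139)&(np.hypot(w[:,0]-.5563,w[:,1]+.171)>.017)]; print("top",np.median(t[:,2]),(t.min(0)+t.max(0))/2)
A=np.c_[t[:,:2]-t[:,:2].mean(0),np.ones(len(t))]; print("top slope",np.linalg.lstsq(A,t[:,2],rcond=None)[0])
s=w[w[:,2]>.142]; print("tip",s.mean(0),len(s))
rr=np.hypot(w[:,0]-.5563,w[:,1]+.171); f=w[(rr>.0275)&(rr<.0295)]; print("flange",np.median(f[:,2]))
print("bar",np.median(z[(r>.034)&(r<.045)&(z>.1)&(z<.11)]))
hexfit("pics/w12.npz",205,275,70,135,.1305,.139)
E
python3 - <<'E'
import cv2; p=cv2.imread("pics/w12.png"); cv2.imwrite("pics/w12c.png",cv2.resize(p[65:140,200:280],(640,600),interpolation=cv2.INTER_CUBIC))
E
```

```text
top 0.13560263302757897 [ 0.5562068  -0.17162862  0.13431577]
top slope [0.00123142 0.00120859 0.13562751]
tip [ 0.55556817 -0.1719271   0.1446915 ] 119
flange 0.11166358122522446
bar 0.10562170103996452
hex w 0.0460 a 6.5 c [ 0.5563 -0.1714] zt 0.1355 n 1233
hex w 0.0460 a 6.0 c [ 0.5563 -0.1715] zt 0.1355 n 1233
hex w 0.0461 a 7.0 c [ 0.5563 -0.1714] zt 0.1355 n 1233
hex w 0.0462 a 5.5 c [ 0.5563 -0.1716] zt 0.1355 n 1233
```

View pics/w12c.png

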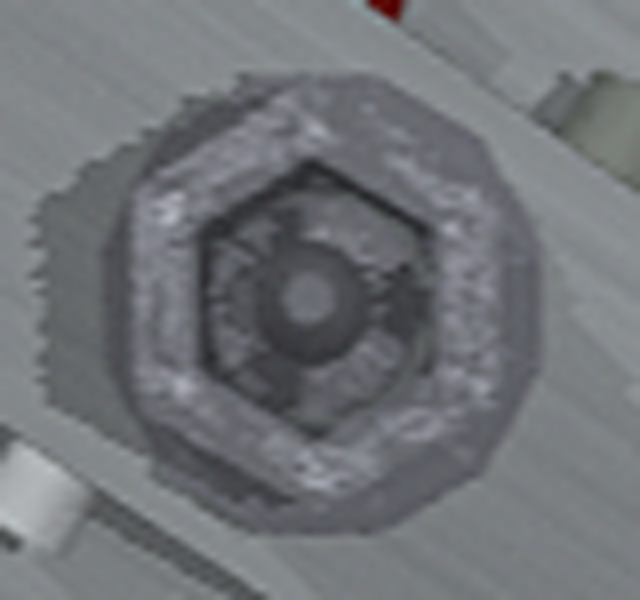

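Flange top is 6.0 mm above the bar and the nut's top 30.0 mm above it, level, and within 1 mm of the stud's axis. The gripper is well clear, so I'm handing in.

```bash
python3 -c "
from station import ctrl
print(ctrl.hand_in())"
```

```text
the job is handed in; nothing more can be done
None
```

I took the smaller flange nut from the tray and set it on the stud. Turned back about 80° under light pressure, it dropped in by about 8 mm. I then ran it down clockwise about 115° until it seated, let go, and handed the job in at about 20 s. The highest vertical force I read at the wrist was about 15 N.

**Last checks (wrist camera, before hand-in):**
- **Seating:** the flange top is 6.0 mm above the bar and the nut's top 30.0 mm above it, so the flange rests on the bar.
- **Tilt and centring:** the nut is tilted about 0.002 rad and its axis is within about 1 mm of the stud's.
- **Release:** the gripper is open and well clear.

**What failed or disagreed:**
- **First grasp:** the fingers closed in the air above the nut. The cameras showed the real fingertips about 33–37 mm above the reported TCP. I allowed for that offset and the second grasp held; the first attempt moved nothing.
- **Stud position:** the side and scene cameras read it about 4 mm off the wrist camera's value. I used the wrist camera's value, then adjusted by about 1 mm by feel and from the pictures.
- **Bystanders:** I did not measure their positions again at the end. I saw no contact with any of them.

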